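# Third hand at the violin mould

### The arm

A 6-joint arm with a two-finger parallel gripper is mounted at the origin on the work surface. World frame = base frame: x ahead of the robot, y to its left, z up, the work surface at z = 0. Lengths are in m, angles in degrees, forces in N, time in s.
With the tool pointing down it reaches from about 0.3 to 0.85 m from the base axis. Payload 4.2 kg.
Tool frame: the origin (TCP) lies midway between the tips of the shut fingers; the grasp point (between the pads) lies 19 mm behind it; z points along the fingers, y is the line along which they close (so a half turn about z gives the same grasp; the last joint's range is limited). The gripper opens to 91 mm and grips with 3 to 60 N. Pads are 32 mm wide; open, the fingers measure 118 mm over their backs; the gripper's body (76 mm by 178 mm) begins 60 mm behind the grasp point.
Start: joints at [74.714, 18.312, 89.639, -0, 72.044, -1.146], TCP at [0.14, 0.558, 0.214] pointing down, gripper open.
Joint ranges: [-177.97, 177.97], [-48.28, 115.42], [12.27, 149.76], [-77.06, 257.06], [2.81, 150.46], [-146.56, 146.56]. Speed limits (degrees/s): [147.25, 147.25, 180, 180, 180, 180].

### API

Orientations are given as a 3x3 rotation matrix whose columns are the frame's x, y, z axes.
In Python, from rig import ctrl, optics, workorder gives the robot as it stands. The module is installed in compiled form; this text tells all that it offers.
- The arm moves only by the tool step_arm, never from a script. Its argument "targets" is a list that holds one entry, the list of rows, each a list of 6 numbers: the shift along the world's x, y, z in mm, then the turn, a rotation vector about the world's x, y, z in degrees. A call has 1 to 12 rows; each row shifts and turns the commanded pose from where the row before left it; what a row does not reach is not made up. A row lasts 1/12 s, in which the tool goes at most 41.7 mm and 7.16 degrees, less where a joint would pass 70% of its speed; a pose out of reach is approached as far as the arm can. A call is refused whole if a number of a shift passes 41.7 or a number of a turn 7.16, either way. A call with a gripper value outside its range is refused whole. "gripper" is the opening, from 0 (shut) to 1 (fully open), set as the call begins (left out, the last holds). The fingers move at their own pace and stop on an object; the grip force is fixed at half the most. Time passes only in rows, so rows that do not move let the fingers close. It gives the time, the measured TCP pose, the force, the opening and the grip force at its end, in the units of the state.
- ctrl.state(): the state, without advancing time (a new reading comes with each control period).
- optics.read_camera(name): name is "side" or "top" or "wrist"; returns a dict with "frame" (420x560x3 uint8, blue, green, red), "fx", "fy", "cx", "cy" (pixels), "D" ([k1, k2, p1, p2, k3] as OpenCV has them; the pictures are not rectified), "R" (3x3) and "t" (3): a world point X has camera coordinates R X + t. Camera axes: x right, y down, z forward; pixel columns grow to the right and rows downward; lengths in m; the calibration is good to about 2 mm. A picture is of the moment at which its call begins. There is no depth.
- workorder.close_job(): hands the job in; it is judged then, once.
The state is a dict: "t": time; "q": joint angles; "joint_velocities": joint speeds; "tau": joint torques, N m; "tool_pos": TCP position; "ee_rot": TCP orientation; "ft_force": force on the tool from outside, world axes, zero at the start; "wrist_torque": the same for the moment, N m; "opening": opening from 0.0 (shut) to 1.0 (fully open); "gripper_force": force on a finger pad.
Only numpy, scipy, OpenCV 4.12 (cv2) and the standard library are available. Lean on these libraries where they do the work, as an engineer would, in place of code of your own. Each camera call takes 0.05 s, during which the arm holds its last target. There are 200 camera calls.

### The job

Pick up the small spruce neck block, set it standing flat on the jig board and square in the notch at the near end of the violin mould, and press it home against the aluminium fence at the back of the notch, so that the sprung mould is pushed back until its black pointers stand in the green band of the gauge; never let them reach the red. Push only on the block, without bearing down hard on it, and not on the mould or board; leave the jar and the clamps where they are, and finish while still holding the block pressed with that steady force, so the luthier can clamp it.

Things in the scene. Friction and masses are not known exactly. Their poses are not given: they have to be found in the camera images.
- block: Spruce neck block, pale wood, 22 mm thick (its x), 48 mm wide (y), 32 mm tall (z), about 30 g; a black pencil line runs across the middle of its top along the 22 mm thickness. Origin at the centre of its underside. Starts upright on the bench, left or right of the jig. Either broad (48 x 32 mm) face may go against the fence.
- jig: Grey board fixed to the bench, 475 x 250 x 12 mm, carrying the sprung mould and, at its far end, an aluminium spring post. Origin at bench height under the middle of the resting mould's near edge; the board reaches 80 mm from there towards the robot. x runs along the board away from the robot (pressing direction), z up. Turned up to 0.3 rad either way.
- notch (a point): Centre of the notch's back at board-top height (12 mm above the bench); moves with the mould; axes as the jig's. Notch 51 mm wide (y), 14 mm deep (x), open to -x and above, mouth edges rounded 4 mm. Seated, the block stands on the board, one broad face on the fence: its origin at x -11, y 0, z 0 mm from here, its x axis parallel to this x (either way round).
- mould_top (a point): Middle of the mould's top face, axes as the jig's. Plywood violin-shaped plate 325 mm long (x), 200 wide (y), its underside 2 and its top 14 mm above the board top: the seated block stands 18 mm proud. It slides only along the jig's x. On it, flush with the notch back and centred, stands an aluminium fence 40 mm wide (y), 12 thick (x), its top 30 mm above the board.
- mould (a joint): Travel of the sprung mould along the jig's x in m: 0 at rest, growing as it is pressed away from the robot, hard stop at 0.042. Spring 0.5 N per mm without preload, plus about 0.2 N friction: 22 mm means 11 N. It springs back when let go. Green band 0.016 to 0.028, red from 0.036.
- gauge (a point): Zero of the gauge, at board-top height midway between two equal colour strips that lie on the board 108 mm to either side (y), beside the mould's near half; axes as the jig's. Along x from zero: white 0 to 16 mm, green 16 to 28, white 28 to 36, red 36 to 44. A 2 mm wide black pointer sticks out of each flank of the mould over its strip.
- jar: Amber glue jar with a dark lid, 60 mm in diameter, 75 mm tall, standing on the bench on the other side of the jig from the block; leave alone. Origin at the centre of its underside.
- spool_clamp: Wooden spool clamp standing upright, 36 mm in diameter, 70 mm tall, on the bench left of the mould; leave alone. Origin at the centre of its underside.
- bar_clamp: Red and black bar clamp lying on the bench right of the mould, about 185 mm by 77 mm, 12 mm high; leave alone. Origin at the middle of its bar, underside.
There are look-alikes about, which are no part of the job. Of the things shaped like the block, the wood one is meant.

How it is judged:
By the outcome, as a careful person would: the job done as asked, in the order asked, and still so for the second after the job is handed in, while the arm keeps its last pose, push and grip.
It also fails if it takes over 51 s, if anything falls off the work surface, if the arm or the gripper's body presses on something with over 40 N, if the wrist force passes 120 N, or if a joint passes its speed limit or range.

## Working session

There is one attempt and no reset: what is moved stays moved. The work goes in short steps, Python scripts to look and compute and a tool call to move; the robot and the scene stay as the last step left them, time stands still between calls to the robot, and variables do not carry over. Pictures are saved under pics/ and viewed, at most 10 in all, crops included, and the job is handed in when it is done.

Besides the shell and the picture viewer there is one more tool, called in YAML: its name, and indented under it one key for each argument. step_arm: Moves the arm, as the interface text tells. Its arguments: {"type":"object","properties":{"targets":{"type":"array","items":{"type":"array","items":{"type":"array","items":{"type":"number"}}}},"gripper":{"type":"number"}},"required":["targets"]}

```bash
mkdir -p pics
cat > h.py <<'E'
import numpy as np, cv2, pickle
def snap(name):
    from rig import optics
    c=optics.read_camera(name); pickle.dump(c,open(f'{name}.pkl','wb')); return c
def load(name): return pickle.load(open(f'{name}.pkl','rb'))
def K(c): return np.array([[c['fx'],0,c['cx']],[0,c['fy'],c['cy']],[0,0,1.]])
def p2w(c,uv,z):
    R=np.array(c['R']);t=np.array(c['t']).ravel()
    n=cv2.undistortPoints(np.array(uv,float).reshape(-1,1,2),K(c),np.array(c['D'],float)).reshape(-1,2)
    o=-R.T@t; d=np.c_[n,np.ones(len(n))]@R
    return o+d*((z-o[2])/d[:,2])[:,None]
def w2p(c,X):
    return cv2.projectPoints(np.array(X,float).reshape(-1,3),cv2.Rodrigues(np.array(c['R'],float))[0],np.array(c['t'],float),K(c),np.array(c['D'],float))[0].reshape(-1,2)
E
python3 - <<'E'
from h import *
from rig import ctrl
for n in('top','side'):
    c=snap(n); cv2.imwrite(f'pics/{n}0.png',c['frame']); print(n,-np.array(c['R']).T@np.array(c['t']).ravel(), c['fx'])
print(ctrl.state())
E
```

```text
top [ 0.24546429 -0.03387077  1.34783737] 437.58957394447435
side [ 0.04185741 -0.80323339  0.98913568] 535.055196764254
{'t': 0.1, 'q': array([ 7.47151262e+01,  1.83472217e+01,  8.96998765e+01,  6.27328087e-04,
        7.20424545e+01, -1.14486545e+00]), 'joint_velocities': array([-0.05304565, -0.11892451, -0.14062456, -0.04346528,  0.00283552,
        0.12202277]), 'tau': array([-6.17203350e-04, -4.13331163e+01, -2.32508361e+01,  7.28325779e-02,
        4.20570828e-02, -4.21920060e-05]), 'tool_pos': array([0.1403355 , 0.55714971, 0.21320881]), 'ee_rot': array([[-9.69700832e-01,  2.44295144e-01, -4.22079504e-04],
       [ 2.44295505e-01,  9.69699665e-01, -1.50495468e-03],
       [ 4.16372321e-05, -1.56246794e-03, -9.99998778e-01]]), 'ft_force': array([0.56901492, 0.01456833, 0.4932625 ]), 'wrist_torque': array([-0.03307335,  0.05596917,  0.01950705]), 'gripper_force': 0.0, 'opening': 1.000728455048096}
```

View pics/top0.png

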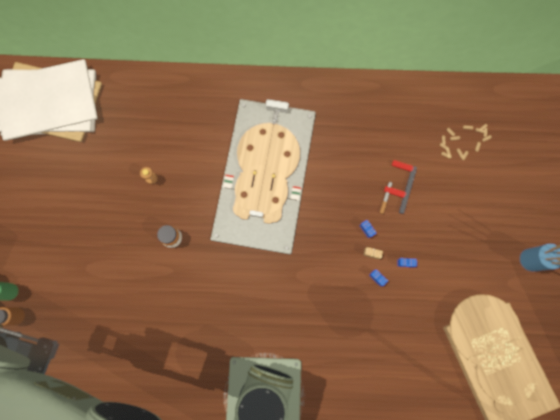

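View pics/side0.png

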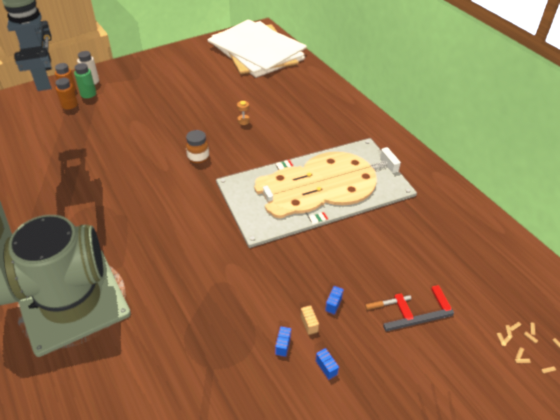

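The top view shows the wooden block at about (373,253) with blue look-alikes at (369,229), (408,263) and (379,278). The jig board's corners are near (240,100), (315,110), (291,253) and (212,240), and the jar is at (170,237). The side view has the block at (310,320). I'll enlarge both regions.

Run:
```python
from h import *
f=load('top')['frame'];g=load('side')['frame']
a=cv2.resize(f[170:260,205:320],None,fx=5,fy=5,interpolation=cv2.INTER_CUBIC) #575x450 
b=cv2.resize(f[240:267,355:393],None,fx=5.5,fy=5.5,interpolation=cv2.INTER_CUBIC)
d=cv2.resize(g[298:342,292:330],None,fx=5.5,fy=5.5,interpolation=cv2.INTER_CUBIC)
o=np.zeros((600,800,3),np.uint8);o[:450,:575]=a;o[:b.shape[0],580:580+b.shape[1]]=b;o[200:200+d.shape[0],580:580+d.shape[1]]=d
cv2.imwrite('pics/crop1.png',o)
```

```text
(no output)
```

View pics/crop1.png

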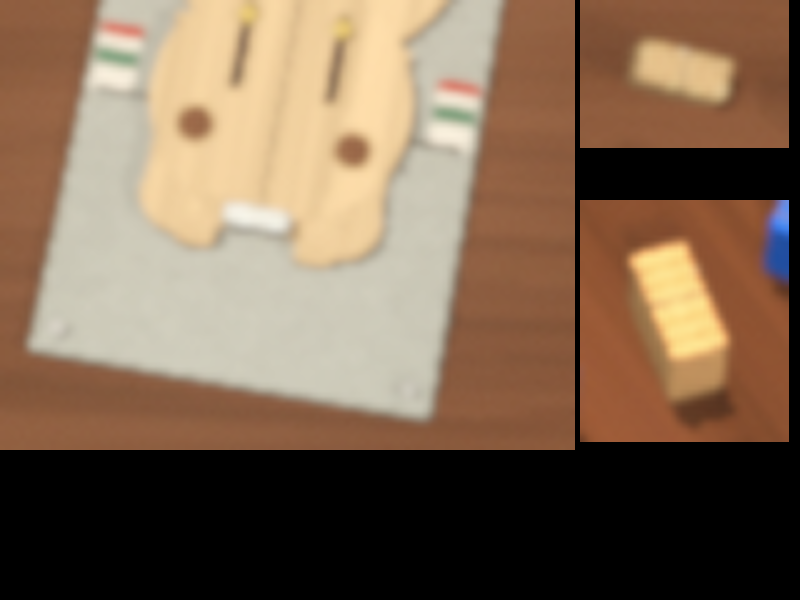

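The crop shows the board's near corners at (28,349) and (431,418), the fence top with its centre near (257,217), and the block's top around (684,68) with the pencil line across it. Next I convert these to world positions.

Run:
```python
from h import *
c=load('top');s=load('side')
A=lambda p:(np.array(p)+.5)/5-.5+[205,170]
B=lambda p:(np.array(p)-[580,0]+.5)/5.5-.5+[355,240]
S=lambda p:(np.array(p)-[580,200]+.5)/5.5-.5+[292,298]
n=p2w(c,A([(28,349),(431,418)]),.012); d=n[0]-n[1]; print('near',n,np.linalg.norm(d)); 
y=d/np.linalg.norm(d); x=np.array([y[1],-y[0],0]); print('yaw',np.degrees(np.arctan2(x[1],x[0])))
print('origin',n.mean(0)+.08*x)
fr=p2w(c,np.array([(240,100),(315,110)]),.012);print('far',fr,'yaw',fr.mean(0)-n.mean(0))
f=p2w(c,A([(222,220),(288,232),(225,203),(292,215)]),.042);print('fence',f,'front mid',f[:2].mean(0))
b=p2w(c,B([(638,38),(736,58),(728,97),(632,78)]),.032);print('block',b,b.mean(0),np.linalg.norm(b-np.roll(b,1,0),axis=1))
b=p2w(s,S([(630,254),(688,240),(727,344),(668,360)]),.032);print('blockS',b,b.mean(0),np.linalg.norm(b-np.roll(b,1,0),axis=1))
for b in(b,):
  e=b[0]-b[3]+b[1]-b[2];print('long dir deg',np.degrees(np.arctan2(e[1],e[0])))
```

```text
near [[ 0.4454461   0.18312711  0.012     ]
 [ 0.41140448 -0.06616865  0.012     ]] 0.2516092339271903
yaw -7.775712591750063
origin [0.50768971 0.04765559 0.012     ]
far [[ 0.91248055  0.11621372  0.012     ]
 [ 0.88623387 -0.13164499  0.012     ]] yaw [ 0.47093192 -0.06619487  0.        ]
fence [[0.52443487 0.06561087 0.042     ]
 [0.51838167 0.02505038 0.042     ]
 [0.53512005 0.06430475 0.042     ]
 [0.52906878 0.02306721 0.042     ]] front mid [0.52140827 0.04533062 0.042     ]
block [[ 0.43725641 -0.28991562  0.032     ]
 [ 0.428132   -0.34351769  0.032     ]
 [ 0.40650959 -0.33880947  0.032     ]
 [ 0.41504483 -0.28647389  0.032     ]] [ 0.42173571 -0.31467917  0.032     ] [0.02247664 0.05437312 0.02212908 0.05302701]
blockS [[ 0.41848145 -0.285821    0.032     ]
 [ 0.441265   -0.29183586  0.032     ]
 [ 0.42836728 -0.3383436   0.032     ]
 [ 0.40546979 -0.33282367  0.032     ]] [ 0.42339588 -0.31220603  0.032     ] [0.04877042 0.02356414 0.04826303 0.02355344]
long dir deg 74.51328500618378
```

Two measurements agree: the jig's yaw is about -8°, the notch is at (0.5215, 0.0455), and the block is at about (0.423, -0.313) with its long axis at about 77°. I'll move over and look from close by.

step_arm:
  targets:
    - [[20,-30,0,0,0,0],[20,-30,0,0,0,0],[20,-30,0,0,0,0],[20,-30,0,0,0,0],[20,-30,0,0,0,0],[20,-30,0,0,0,0],[20,-30,0,0,0,0],[20,-30,0,0,0,0],[20,-30,0,0,0,0],[20,-30,0,0,0,0],[20,-30,0,0,0,0],[20,-30,0,0,0,0]]
  gripper: 0.75

```text
t: 1.1
tool_pos: [0.3808, 0.1959, 0.2138]
ee_rot: [[-0.97, 0.244, -0.0], [0.244, 0.97, 0.0], [0.0, -0.0, -1.0]]
ft_force: [1.7, 1.5, -0.5]
opening: 0.752
gripper_force: 0.0
```

step_arm:
  targets:
    - [[3,-40,0,0,0,0],[3,-40,0,0,0,0],[3,-40,0,0,0,0],[3,-40,0,0,0,0],[3,-40,0,0,0,0],[3,-40,0,0,0,0],[3,-40,0,0,0,0],[3,-40,0,0,0,0],[3,-40,0,0,0,0],[3,-40,0,0,0,0],[3,-40,0,0,0,0],[0,0,0,0,0,0]]

```text
t: 2.1
tool_pos: [0.414, -0.2487, 0.2135]
ee_rot: [[-0.968, 0.249, 0.001], [0.249, 0.968, -0.004], [-0.001, -0.003, -1.0]]
ft_force: [0.5, -0.1, 0.4]
opening: 0.75
gripper_force: 0.0
```

step_arm:
  targets:
    - [[3,-36,0,0,0,0],[3,-36,0,0,0,0],[0,0,0,0,0,0],[0,0,0,0,0,0],[0,0,0,0,0,0]]

```text
t: 2.52
tool_pos: [0.4191, -0.3135, 0.2134]
ee_rot: [[-0.97, 0.245, -0.001], [0.245, 0.97, 0.002], [0.002, 0.001, -1.0]]
ft_force: [0.1, 0.0, 0.0]
opening: 0.748
gripper_force: 0.0
```

Run:
```python
from h import *
from rig import ctrl
s=ctrl.state();print(s['t'],s['q'],s['tool_pos'],s['ee_rot'],s['ft_force'])
c=snap('wrist');cv2.imwrite('pics/w1.png',c['frame'])
print(w2p(c,[[.423,-.313,.032],[.5215,.0455,.012]]))
```

```text
2.5167 [-3.80819188e+01  1.37411806e+01  9.62278699e+01  3.66772297e-02
  7.01472408e+01 -1.13937103e+02] [ 0.41905614 -0.31350169  0.21340502] [[-0.96962688  0.24458578 -0.00122619]
 [ 0.24458355  0.96962668  0.00172576]
 [ 0.00161105  0.00137343 -0.99999776]] [0.07230494 0.02597559 0.04362984]
[[282.81960691 190.80762157]
 [640.39836522 195.1313241 ]]
```

View pics/w1.png

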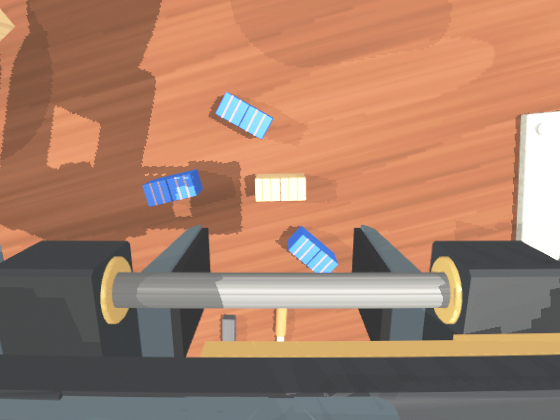

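The wrist view shows the block's top face spanning about (255,179) to (306,201), with its edges nearly along the image rows. The blue neighbours clear the finger footprints. I'll measure the block from this view.

Run:
```python
from h import *
c=load('wrist');f=c['frame']
h=cv2.cvtColor(f,cv2.COLOR_BGR2HSV);m=((h[...,2]>200)&(h[...,1]<110)).astype(np.uint8);m[:165]=0;m[212:]=0;m[:,:240]=0;m[:,320:]=0
r=cv2.minAreaRect(cv2.findNonZero(cv2.morphologyEx(m,cv2.MORPH_CLOSE,np.ones((5,5)))));print(r)
b=p2w(c,[(255,179),(306,178),(306,201),(255,201)],.032);print(b,b.mean(0),np.linalg.norm(b-np.roll(b,1,0),axis=1))
e=b[1]-b[0]+b[2]-b[3];print(np.degrees(np.arctan2(e[1],e[0])))
cv2.imwrite('pics/w1c.png',cv2.resize(f[160:220,235:325],None,fx=8,fy=8,interpolation=cv2.INTER_CUBIC))
```

```text
((279.9739074707031, 186.90538024902344), (27.325586318969727, 50.46188735961914), 88.63607025146484)
[[ 0.40563898 -0.33561151  0.032     ]
 [ 0.41642351 -0.28890278  0.032     ]
 [ 0.43799994 -0.29397213  0.032     ]
 [ 0.42612283 -0.34112214  0.032     ]] [ 0.42154632 -0.31490214  0.032     ] [0.02121215 0.04793758 0.02216395 0.04862294]
76.42606049788067
```

View pics/w1c.png

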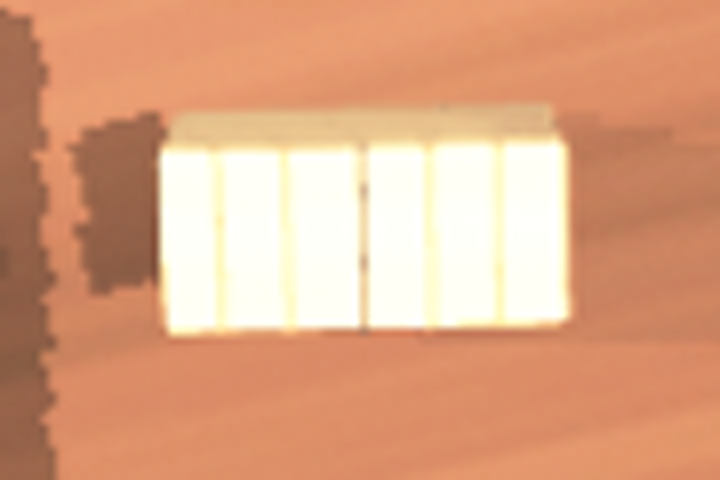

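The crop confirms the block's centre at (280.3,189.1) and a long axis at about 77°. Next I descend and grip.

step_arm:
  targets:
    - [[2,-1,-20,0,0,1.3],[0,0,-20,0,0,0],[0,0,-20,0,0,0],[0,0,-20,0,0,0],[0,0,-20,0,0,0],[0,0,-20,0,0,0],[0,0,-20,0,0,0],[0,0,-20,0,0,0],[0,0,-20,0,0,0],[0,0,-10,0,0,0],[0,0,-7,0,0,0],[0,0,0,0,0,0]]

```text
t: 3.57
tool_pos: [0.4211, -0.3143, 0.0162]
ee_rot: [[-0.975, 0.221, -0.002], [0.221, 0.975, 0.001], [0.002, 0.001, -1.0]]
ft_force: [-0.3, 0.7, 0.6]
opening: 0.749
gripper_force: 0.0
```

step_arm:
  targets:
    - [[0,0,0,0,0,0],[0,0,0,0,0,0],[0,0,0,0,0,0],[0,0,0,0,0,0],[0,0,0,0,0,0],[0,0,0,0,0,0],[0,0,0,0,0,0],[0,0,0,0,0,0],[0,0,0,0,0,0],[0,0,0,0,0,0]]
  gripper: 0.3

```text
t: 4.4
tool_pos: [0.4221, -0.3158, 0.0179]
ee_rot: [[-0.975, 0.222, 0.002], [0.222, 0.975, -0.001], [-0.002, -0.001, -1.0]]
ft_force: [0.2, 1.6, 6.4]
opening: 0.524
gripper_force: 30.0
```

Gripped: the opening is 47.7 mm, which matches the block's 48 mm. Now I lift and look at how it sits in the fingers.

step_arm:
  targets:
    - [[0,0,5,0,0,0],[0,0,10,0,0,0],[0,0,20,0,0,0],[0,0,20,0,0,0],[0,0,20,0,0,0],[0,0,20,0,0,0],[0,0,5,0,0,0],[0,0,0,0,0,0],[0,0,0,0,0,0],[0,0,0,0,0,0]]

```text
t: 5.23
tool_pos: [0.4207, -0.3148, 0.1158]
ee_rot: [[-0.975, 0.222, -0.002], [0.222, 0.975, 0.002], [0.002, 0.001, -1.0]]
ft_force: [0.1, 0.3, 0.2]
opening: 0.528
gripper_force: 30.0
```

Run:
```python
from h import *
from rig import ctrl
s=ctrl.state();print(s['t'],s['tool_pos'],s['ft_force'],s['wrist_torque'],s['opening'],np.degrees(np.arctan2(*s['ee_rot'][[1,0],1])))
o=np.zeros((600,800,3),np.uint8)
c=snap('wrist');o[:420,:560]=c['frame'];print(w2p(c,[s['tool_pos']]))
c=snap('side');p=w2p(c,[s['tool_pos']])[0].astype(int);print(p)
q=c['frame'][max(0,p[1]-25):p[1]+25,max(0,p[0]-25):p[0]+25];q=cv2.resize(q,(235,235),interpolation=cv2.INTER_CUBIC);o[:235,565:]=q
cv2.imwrite('pics/w2.png',o)
```

```text
5.2333 [ 0.42068302 -0.31482697  0.11578519] [0.05035944 0.30191476 0.19096434] [0.009033   0.016574   0.06775744] 0.5275192322321066 77.15815686941698
[[282.0631167  257.53525257]]
[311 293]
```

View pics/w2.png

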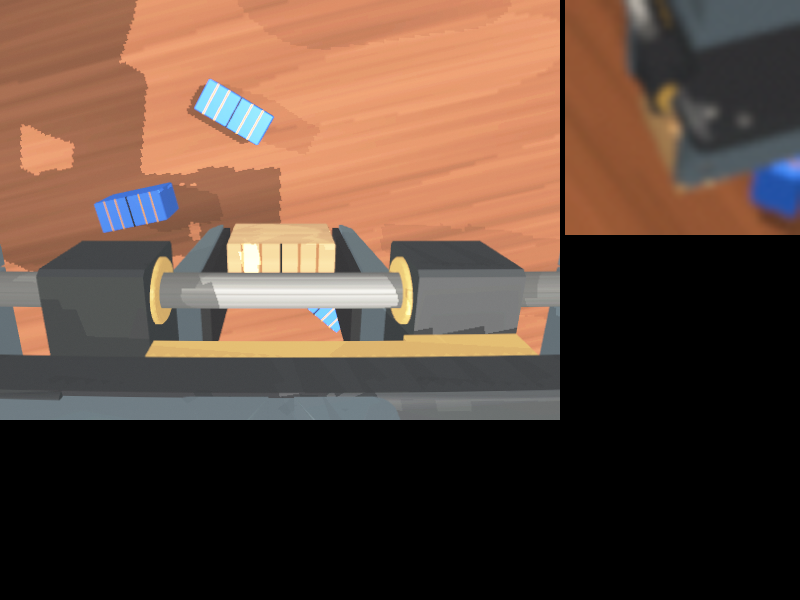

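The wrist view shows the block square between the fingers. Its near face runs from the top edge at row 243 (columns 227 to 335) to the bottom edge at row 224 (columns 234 to 329). I'll check where it sits relative to the TCP.

Run:
```python
from h import *
c=load('wrist'); T=np.array([.42068,-.31483,.11579]); a=np.radians(77.16); y=np.array([np.cos(a),np.sin(a),0]);x=np.array([np.sin(a),-np.cos(a),0])
for db in(.015,.0165,.018,.0195):
  for dx in (-.002,0,.002):
    P=[T+x*(dx-.011)+y*s+np.array([0,0,-db+h]) for h in(.032,0) for s in(-.024,.024)]
    print(db,dx,w2p(c,P).round(1).tolist())
```

```text
0.015 -0.002 [[226.2, 243.5], [338.3, 243.6], [234.9, 222.8], [329.0, 222.8]]
0.015 0 [[226.4, 248.0], [338.1, 248.0], [235.0, 226.6], [328.9, 226.6]]
0.015 0.002 [[226.5, 252.3], [337.9, 252.4], [235.2, 230.3], [328.8, 230.3]]
0.0165 -0.002 [[226.7, 242.4], [337.8, 242.4], [235.3, 222.0], [328.7, 222.0]]
0.0165 0 [[226.8, 246.8], [337.6, 246.8], [235.4, 225.7], [328.5, 225.7]]
0.0165 0.002 [[227.0, 251.1], [337.4, 251.1], [235.5, 229.4], [328.4, 229.5]]
0.018 -0.002 [[227.2, 241.3], [337.3, 241.3], [235.6, 221.2], [328.3, 221.2]]
0.018 0 [[227.3, 245.6], [337.1, 245.6], [235.7, 224.9], [328.2, 224.9]]
0.018 0.002 [[227.5, 249.9], [336.9, 249.9], [235.8, 228.6], [328.1, 228.6]]
0.0195 -0.002 [[227.6, 240.2], [336.8, 240.2], [235.9, 220.4], [328.0, 220.4]]
0.0195 0 [[227.8, 244.5], [336.6, 244.5], [236.0, 224.1], [327.8, 224.1]]
0.0195 0.002 [[227.9, 248.7], [336.4, 248.8], [236.1, 227.8], [327.7, 227.8]]
```

Block bottom is 18 mm below the TCP, and its centre is about 0.5 mm behind it, which is good. I'll carry it to just in front of the notch.

step_arm:
  targets:
    - [[2,15,0,0,0,0],[5,30,0,0,0,0],[5,30,0,0,0,0.5],[5,30,0,0,0,0.5],[5,30,0,0,0,0.5],[5,30,0,0,0,0.5],[5,30,0,0,0,0.5],[5,30,0,0,0,0.5],[5,30,0,0,0,0.5],[5,30,0,0,0,0.5],[5,30,0,0,0,0.5],[5,30,0,0,0,0.3]]

```text
t: 6.33
tool_pos: [0.478, 0.0311, 0.1162]
ee_rot: [[-0.99, 0.139, -0.002], [0.139, 0.99, -0.0], [0.002, -0.0, -1.0]]
ft_force: [0.5, 0.8, -0.7]
opening: 0.521
gripper_force: 30.0
```

step_arm:
  targets:
    - [[4,15,-5,0,0,0],[0,6,-10,0,0,0],[0,0,-10,0,0,0],[0,0,-10,0,0,0],[0,0,-6,0,0,0],[0,0,0,0,0,0],[0,0,0,0,0,0],[0,0,0,0,0,0],[0,0,0,0,0,0]]

```text
t: 7.08
tool_pos: [0.4828, 0.0503, 0.0764]
ee_rot: [[-0.99, 0.14, 0.001], [0.14, 0.99, 0.0], [-0.001, 0.0, -1.0]]
ft_force: [0.0, 0.6, -0.2]
opening: 0.525
gripper_force: 30.0
```

Run:
```python
from h import *
from rig import ctrl
s=ctrl.state();print(s['t'],s['tool_pos'],s['ft_force'],s['wrist_torque'],s['opening'],np.degrees(np.arctan2(*s['ee_rot'][[1,0],1])))
import pickle;pickle.dump(s,open('s.pkl','wb'))
c=snap('wrist');f=cv2.resize(c['frame'][0:300],(800,429),interpolation=cv2.INTER_CUBIC);cv2.imwrite('pics/w3.png',f)
snap('top');snap('side')
```

```text
7.0833 [0.48281852 0.0503018  0.07638326] [ 0.04465691  0.59019045 -0.2241963 ] [ 0.03366234  0.02979391 -0.00142748] 0.5248615499397699 81.92924330942716
```

View pics/w3.png

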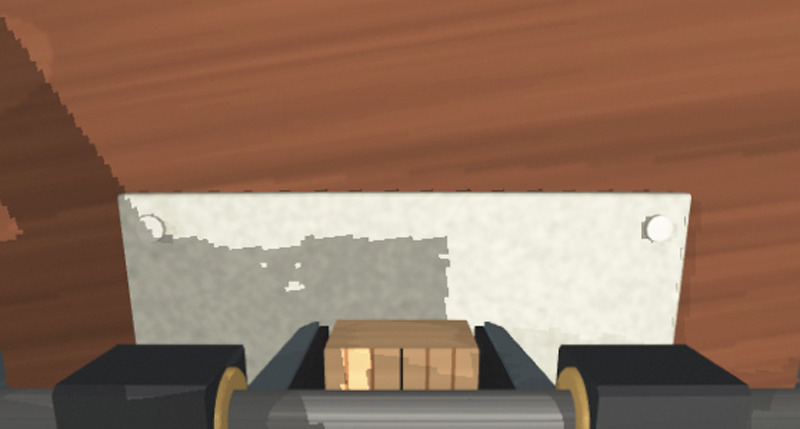

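The board's near edge runs from (118,195) to (691,194) in this view, so it looks square to the tool. The pencil line sits at x≈401. I'll use the edge for yaw and lateral offset.

Run:
```python
from h import *
c=load('wrist');s=load('s');k=560/800
g=cv2.cvtColor(c['frame'],cv2.COLOR_BGR2GRAY).astype(float)
# refine near edge row by gradient
us=np.arange(100,470,5);vs=[]
for u in us:
    col=np.diff(cv2.GaussianBlur(g,(5,5),1)[125:150,u]);i=int(col.argmax());vs.append(125+i+.5+ (0 if i in(0,len(col)-1) else .5*(col[i-1]-col[i+1])/(col[i-1]-2*col[i]+col[i+1])))
W=p2w(c,np.c_[us,vs],.012)
for _ in range(3):
    p=np.polyfit(W[:,1],W[:,0],1);r=abs(np.polyval(p,W[:,1])-W[:,0]);W=W[r<max(.0008,2*np.median(r))]
print('yaw',-np.degrees(np.arctan(p[0])),len(W),r.max())
cor=p2w(c,(np.array([(118.5,194),(691,193.5)])+.5)*k-.5,.012);print(cor,np.linalg.norm(cor[0]-cor[1]))
m=cor.mean(0); T=s['tool_pos']
a=np.radians(-8);x=np.array([np.cos(a),np.sin(a),0]);y=np.array([-x[1],x[0],0])
N=m+.094*x;print('notch',N)
for nn,Q in(('wrist',N),('top',np.array([.5215,.0455,0]))):print(nn,'TCP-notch jig x,y',(T-Q)@x,(T-Q)@y)
bl=p2w(c,(np.array([(325,348),(478,348),(401,348),(334,321),(472,321)])+.5)*k-.5,T[2]+.014);bl2=p2w(c,(np.array([(334,321),(472,321)])+.5)*k-.5,T[2]-.018)
print('block rel TCP',[((q-T)@x,(q-T)@y) for q in (*bl[:3],*bl2)])
```

```text
yaw -7.975866428137068 74 0.00010963564581878416
[[ 0.41179741 -0.06367358  0.012     ]
 [ 0.44612094  0.18098272  0.012     ]] 0.2470522339976627
notch [0.52204437 0.0455723  0.012     ]
wrist TCP-notch jig x,y -0.0395023347371275 -0.0007757113938464873
top TCP-notch jig x,y -0.03897331999399925 -0.0006283525626652062
block rel TCP [(np.float64(-0.012087869854928681), np.float64(-0.024012683631924953)), (np.float64(-0.012061133047997177), np.float64(0.022730703703136915)), (np.float64(-0.012085929607593105), np.float64(-0.0007921615976593845)), (np.float64(-0.011177831469171666), np.float64(-0.025158834419205304)), (np.float64(-0.011147524133495054), np.float64(0.024965794548968384))]
```

Yaw matches (-7.98° against 81.93° for tool y). The block sits about 1.1 mm toward -y, so I'll correct that and lower to the board.

step_arm:
  targets:
    - [[0.2,1.1,-10,0,0,0],[0,0,-10,0,0,0],[0,0,-10,0,0,0],[0,0,-6,0,0,0],[0,0,-4,0,0,0],[0,0,-3,0,0,0],[0,0,-2,0,0,0],[0,0,-1,0,0,0],[0,0,0,0,0,0],[0,0,0,0,0,0],[0,0,0,0,0,0],[0,0,0,0,0,0]]

```text
t: 8.23
tool_pos: [0.4828, 0.0517, 0.0302]
ee_rot: [[-0.99, 0.14, 0.0], [0.14, 0.99, 0.0], [-0.0, 0.0, -1.0]]
ft_force: [-0.2, -1.0, -0.2]
opening: 0.526
gripper_force: 30.0
```

step_arm:
  targets:
    - [[0,0,-0.4,0,0,0],[0,0,0,0,0,0],[0,0,0,0,0,0],[0,0,0,0,0,0],[0,0,0,0,0,0]]

```text
t: 8.65
tool_pos: [0.4828, 0.0517, 0.03]
ee_rot: [[-0.99, 0.14, 0.001], [0.14, 0.99, 0.0], [-0.0, 0.0, -1.0]]
ft_force: [-1.1, 0.3, 5.8]
opening: 0.524
gripper_force: 30.0
```

step_arm:
  targets:
    - [[0,0,-0.4,0,0,0],[0,0,0,0,0,0],[0,0,0,0,0,0],[0,0,0,0,0,0],[0,0,0,0,0,0]]

```text
t: 9.07
tool_pos: [0.4829, 0.0517, 0.0299]
ee_rot: [[-0.99, 0.14, 0.001], [0.14, 0.99, 0.0], [-0.001, 0.0, -1.0]]
ft_force: [-3.4, 1.2, 9.4]
opening: 0.523
gripper_force: 30.0
```

Contact with the board at TCP z = 0.030. I'll ease off to a light touch and advance toward the notch mouth.

step_arm:
  targets:
    - [[0,0,0,0,0,0],[0,0,0.6,0,0,0],[1.98,-0.28,0,0,0,0],[1.98,-0.28,0,0,0,0],[1.98,-0.28,0,0,0,0],[1.98,-0.28,0,0,0,0],[1.98,-0.28,0,0,0,0],[0.99,-0.14,0,0,0,0],[0,0,0,0,0,0],[0,0,0,0,0,0],[0,0,0,0,0,0]]

```text
t: 9.98
tool_pos: [0.4906, 0.0504, 0.0299]
ee_rot: [[-0.99, 0.14, -0.006], [0.14, 0.99, 0.0], [0.006, -0.0, -1.0]]
ft_force: [-6.7, 1.3, 12.4]
opening: 0.526
gripper_force: 30.0
```

step_arm:
  targets:
    - [[0.99,-0.14,0,0,0,0],[0.99,-0.14,0,0,0,0],[0.99,-0.14,0,0,0,0],[0.99,-0.14,0,0,0,0],[0.99,-0.14,0,0,0,0],[0.99,-0.14,0,0,0,0],[0.99,-0.14,0,0,0,0],[0.99,-0.14,0,0,0,0],[0,0,0,0,0,0],[0,0,0,0,0,0]]

```text
t: 10.82
tool_pos: [0.4973, 0.0493, 0.03]
ee_rot: [[-0.99, 0.14, -0.009], [0.14, 0.99, 0.0], [0.009, -0.001, -1.0]]
ft_force: [-8.8, 2.1, 13.9]
opening: 0.523
gripper_force: 30.0
```

The board friction is dragging: about 14 N down and 9 N back. I'll lift slightly to unload it.

step_arm:
  targets:
    - [[0,0,0.7,0,0,0],[0,0,0.7,0,0,0],[0,0,0,0,0,0],[0,0,0,0,0,0],[0,0,0,0,0,0],[0,0,0,0,0,0]]

```text
t: 11.32
tool_pos: [0.5016, 0.049, 0.031]
ee_rot: [[-0.99, 0.14, -0.0], [0.14, 0.99, 0.0], [0.0, 0.0, -1.0]]
ft_force: [0.2, 0.2, -1.1]
opening: 0.527
gripper_force: 30.0
```

Unloaded, about 1 mm above the board and entering the mouth with no side force. I'll continue to the fence.

step_arm:
  targets:
    - [[0.99,-0.14,0,0,0,0],[0.99,-0.14,0,0,0,0],[0.99,-0.14,0,0,0,0],[0.99,-0.14,0,0,0,0],[0.99,-0.14,0,0,0,0],[0.99,-0.14,0,0,0,0],[0.99,-0.14,0,0,0,0],[0,0,0,0,0,0],[0,0,0,0,0,0],[0,0,0,0,0,0]]

```text
t: 12.15
tool_pos: [0.5083, 0.048, 0.0311]
ee_rot: [[-0.99, 0.14, -0.0], [0.14, 0.99, 0.0], [0.0, 0.0, -1.0]]
ft_force: [0.3, 0.8, 0.1]
opening: 0.525
gripper_force: 30.0
```

Run:
```python
from h import *
from rig import ctrl
s=ctrl.state();print(s['t'],s['tool_pos'],s['ft_force'],s['wrist_torque'],s['opening'],np.degrees(np.arctan2(*s['ee_rot'][[1,0],1])))
o=np.zeros((600,800,3),np.uint8)
c=snap('wrist');o[:210,:392]=cv2.resize(c['frame'][:300],(392,210))
cs=snap('side');q=cs['frame'][140:245,210:400];o[210:600,:706]=cv2.resize(q,(706,390),interpolation=cv2.INTER_CUBIC)
ct=snap('top');q=ct['frame'][160:240,210:310];o[:210,400:662]=cv2.resize(q,(262,210),interpolation=cv2.INTER_CUBIC)
cv2.imwrite('pics/m1.png',o)
```

```text
12.15 [0.50833237 0.04804893 0.0311448 ] [0.30954511 0.75327576 0.10109336] [-0.01432399 -0.01768067  0.00090893] 0.5253622465682037 81.96187171910525
```

View pics/m1.png

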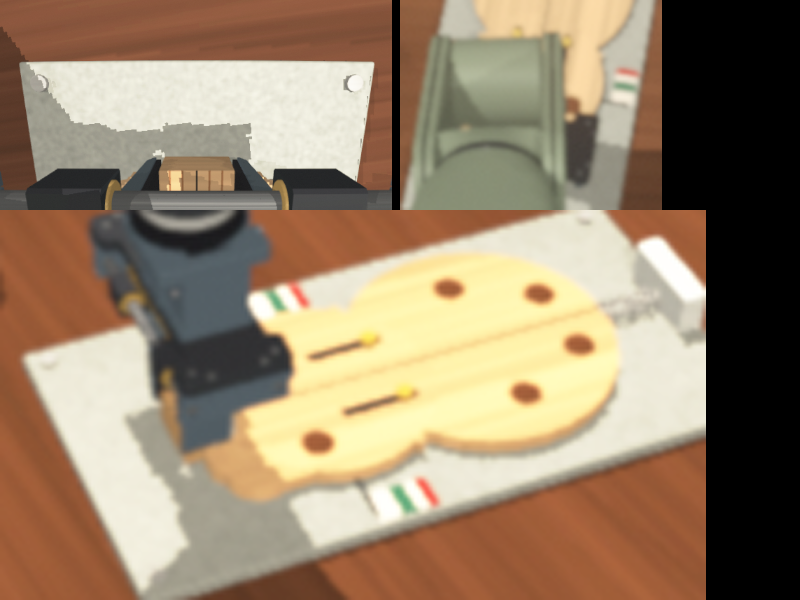

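The wrist view shows the block square in the fingers. The side view shows it in the notch with the pointer at the strip's zero, near (367,490), so nothing is pressed yet. I'll lower to just above the board and start pressing.

step_arm:
  targets:
    - [[0,0,-0.5,0,0,0],[0.99,-0.14,0,0,0,0],[0.99,-0.14,0,0,0,0],[0.99,-0.14,0,0,0,0],[0.99,-0.14,0,0,0,0],[0.99,-0.14,0,0,0,0],[0.99,-0.14,0,0,0,0],[0.99,-0.14,0,0,0,0],[0.99,-0.14,0,0,0,0],[0,0,0,0,0,0],[0,0,0,0,0,0],[0,0,0,0,0,0]]

```text
t: 13.3
tool_pos: [0.5161, 0.047, 0.0306]
ee_rot: [[-0.99, 0.14, -0.001], [0.14, 0.99, 0.0], [0.001, 0.0, -1.0]]
ft_force: [-1.8, 0.4, 0.8]
opening: 0.523
gripper_force: 30.0
```

step_arm:
  targets:
    - [[0.99,-0.14,0,0,0,0],[0.99,-0.14,0,0,0,0],[0.99,-0.14,0,0,0,0],[0.99,-0.14,0,0,0,0],[0.99,-0.14,0,0,0,0],[0.99,-0.14,0,0,0,0],[0,0,0,0,0,0],[0,0,0,0,0,0],[0,0,0,0,0,0],[0,0,0,0,0,0]]

```text
t: 14.13
tool_pos: [0.5219, 0.0461, 0.0306]
ee_rot: [[-0.99, 0.14, -0.001], [0.14, 0.99, 0.0], [0.001, 0.0, -1.0]]
ft_force: [-5.0, 1.4, 3.3]
opening: 0.524
gripper_force: 30.0
```

step_arm:
  targets:
    - [[0.99,-0.14,0,0,0,0],[0.99,-0.14,0,0,0,0],[0.99,-0.14,0,0,0,0],[0.99,-0.14,0,0,0,0],[0.99,-0.14,0,0,0,0],[0.99,-0.14,0,0,0,0],[0,0,0,0,0,0],[0,0,0,0,0,0],[0,0,0,0,0,0],[0,0,0,0,0,0]]

```text
t: 14.97
tool_pos: [0.5268, 0.0454, 0.0306]
ee_rot: [[-0.99, 0.14, -0.003], [0.14, 0.99, 0.0], [0.003, -0.0, -1.0]]
ft_force: [-7.0, 1.9, 4.4]
opening: 0.52
gripper_force: 30.0
```

```bash
cat > look.py <<'E'
from h import *
from rig import ctrl
import sys
s=ctrl.state();print(s['t'],s['tool_pos'],s['ft_force'],s['wrist_torque'],s['opening'],np.degrees(np.arctan2(*s['ee_rot'][[1,0],1])))
o=np.zeros((600,800,3),np.uint8)
c=snap('wrist');o[:230,:400]=cv2.resize(c['frame'][80:280,120:468],(400,230),interpolation=cv2.INTER_CUBIC)
cs=snap('side');o[:230,400:]=cv2.resize(cs['frame'][180:226,270:350],(400,230),interpolation=cv2.INTER_CUBIC)
o[235:600,:600]=cv2.resize(cs['frame'][160:221,230:330],(600,365),interpolation=cv2.INTER_CUBIC)
cv2.imwrite(f'pics/{sys.argv[1]}.png',o)
n=np.array([.5218,.0455,.012]);a=np.radians(-8);x=np.array([np.cos(a),np.sin(a),0]);y=np.array([-x[1],x[0],0])
print('TCP rel rest notch',(s['tool_pos']-n)@x,(s['tool_pos']-n)@y)
E
python3 look.py m2
```

```text
14.9667 [0.52677816 0.04544314 0.03057644] [-6.97829668  1.89040378  4.39281133] [0.4467667  1.22687903 0.05625869] 0.5203575029945142 81.94810376770117
TCP rel rest notch 0.004937624002508213 0.0006365171369620829
```

View pics/m2.png

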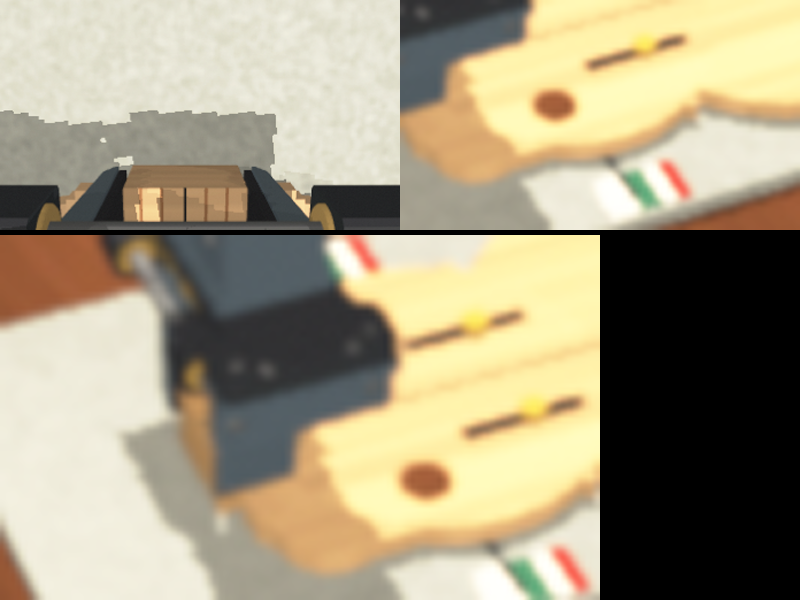

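The pointer is just reaching the green edge in the side crop, near (615,170), which fits about 15 mm of travel at 7 N. The block is square in the wrist view. I'll press about 7 mm further.

step_arm:
  targets:
    - [[0.99,-0.14,0,0,0,0],[0.99,-0.14,0,0,0,0],[0.99,-0.14,0,0,0,0],[0.99,-0.14,0,0,0,0],[0.99,-0.14,0,0,0,0],[0.99,-0.14,0,0,0,0],[0.99,-0.14,0,0,0,0],[0,0,0,0,0,0],[0,0,0,0,0,0],[0,0,0,0,0,0],[0,0,0,0,0,0],[0,0,0,0,0,0]]

```text
t: 16.07
tool_pos: [0.5323, 0.0446, 0.0305]
ee_rot: [[-0.99, 0.14, -0.006], [0.14, 0.99, 0.001], [0.006, -0.0, -1.0]]
ft_force: [-10.3, 2.8, 6.6]
opening: 0.525
gripper_force: 30.0
```

```bash
python3 look.py m3
```

```text
16.0667 [0.53229139 0.04462964 0.03051301] [-10.26336804   2.84140482   6.57915155] [0.52251903 1.68884366 0.00639273] 0.5253353884829763 81.93950412866687
TCP rel rest notch 0.010510419104139659 0.0005982314212122917
```

View pics/m3.png

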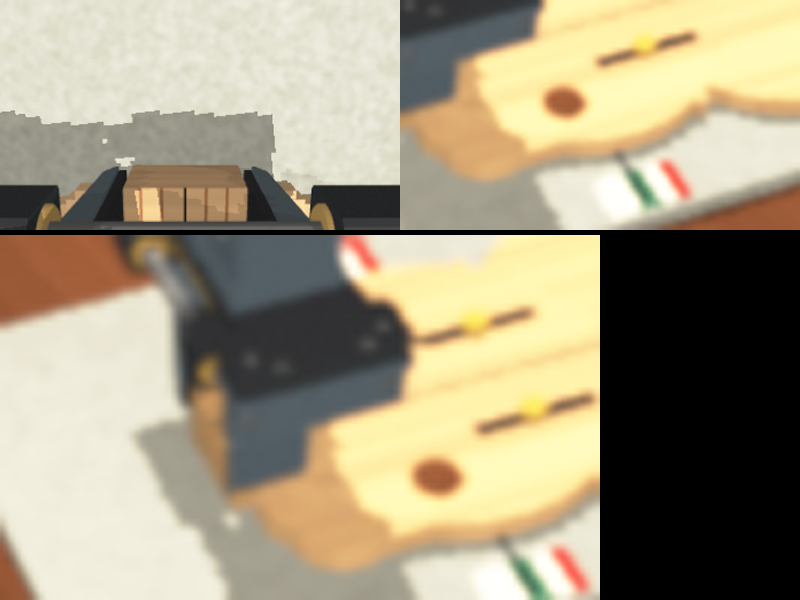

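The pointer stands mid-green at about 21 mm of travel and 10.6 N. Bearing down is 6.6 N, so I'll ease that slightly while keeping board contact.

step_arm:
  targets:
    - [[0,0,0.3,0,0,0],[0,0,0,0,0,0],[0,0,0,0,0,0],[0,0,0,0,0,0],[0,0,0,0,0,0],[0,0,0,0,0,0],[0,0,0,0,0,0],[0,0,0,0,0,0]]

```text
t: 16.83
tool_pos: [0.532, 0.0447, 0.0305]
ee_rot: [[-0.99, 0.14, -0.007], [0.14, 0.99, 0.001], [0.007, -0.0, -1.0]]
ft_force: [-10.5, 3.7, 5.2]
opening: 0.521
gripper_force: 30.0
```

```bash
python3 -c "
from rig import workorder
print(workorder.close_job())"
```

```text
the job is handed in; nothing more can be done
None
```

The job is handed in: the spruce block is held square in the notch on the jig board, pressed on the fence at about 11 N (about 5 N downward), with the visible pointer mid-green at roughly 21 mm; no verdict came back.

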